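# Make up two specimen kits beside the stereo microscope

### The job

Make up the two kits: put the larger round metal tin and the square white porcelain block into the steel box with the two pins, then lower its cover plate over both pins so that it lies flat on the box; put the smaller white jar and the wooden slide box into the open grey tray. Everything must stand upright and flat on the floor of its box or tray, set down and not dropped, and the smaller tin and the larger jar must be left where they stand.

Things in the scene. Friction and masses are not known exactly. Their poses are not given: they have to be found in the camera images.
- pin_box: Steel box fixed to the bench, 170 (x) x 116 (y) mm outside, rim 30 mm high, top of floor at z = 4 mm, inside 130 x 106 mm. Long walls 5 mm thick; ends solid, 20 mm thick. On each end, at x = -75 and +75 mm, y = 0, a dowel pin of 8 mm diameter stands 14 mm above the rim, its upper 7 mm tapered to 3 mm. Origin: centre of the underside; z up.
- open_tray: Open tray of grey plastic without pins, fixed to the bench, 170 (its x) x 130 (its y) mm outside, 20 mm high, walls 4 mm, floor about 4 mm thick. Origin: centre of the underside; z up.
- cover: Loose aluminium cover plate of the steel box, 172 (x) x 116 (y) x 5 mm, about 0.3 kg; 11 mm through holes at x = -75 and +75 mm, y = 0. Black grip bar on its middle, 50 mm long (x), 14 mm wide (y), from 5 to 29 mm above the underside. Lies flat, grip up; fits either way round. Origin: centre of the underside, 30 mm above the box's origin when home.
- tin: The larger of two round aluminium tins, loose: diameter 52, height 18 mm, about 80 g. Origin: centre of the underside; z is its axis, up.
- block: Square white porcelain staining block with a round hollow in its top, loose: 42 x 42 mm (its x and y), 16 mm high, about 70 g. Origin: centre of the underside; z up.
- jar: The smaller of two round white plastic jars, loose: diameter 40, height 40 mm, about 60 g. Origin: centre of the underside; z is its axis, up.
- slide_box: Closed wooden box for microscope slides with a brass clasp, loose: 80 (its x) x 34 (its y) x 24 mm high, about 70 g. Origin: centre of the underside; z up.
- small_tin: The smaller round aluminium tin, not wanted: diameter 36, height 18 mm. Leave it. Origin: centre of the underside.
- big_jar: The larger round white jar, not wanted: diameter 52, height 66 mm. Leave it. Origin: centre of the underside.

How it is judged (in metres and radians):
On the way, in this order (a step that is already met when the one before it is completed fails the run):
1. the larger tin and the block lie flat in the steel box, cover not yet on (x of tin in the frame of pin_box between -0.05 and 0.05 m and y of tin in the frame of pin_box between -0.04 and 0.04 m and z of tin in the frame of pin_box between 0 and 0.008 m and angle between each of tin, block's own z axis and vertical below 0.12 rad and x of block in the frame of pin_box between -0.05 and 0.05 m and y of block in the frame of pin_box between -0.04 and 0.04 m and z of block in the frame of pin_box between 0 and 0.008 m), for 0.2 s.
2. the cover plate is home on both pins (x of cover in the frame of pin_box between -0.005 and 0.005 m and y of cover in the frame of pin_box between -0.005 and 0.005 m and z of cover in the frame of pin_box between 0.027 and 0.0325 m and angle between cover's own z axis and vertical below 0.04 rad and angle between the x axis of cover and the x axis of pin_box, either way round below 0.06 rad), for 0.2 s.
At the end, for the whole second after the job is handed in: Larger tin and block upright on the steel box's floor (undersides within 4 mm); cover on the rim within 2.5 mm, centred within 5 mm, aligned within 0.06 rad, level within 0.04 rad; smaller jar and slide box upright (0.12 rad) on the tray's floor within 4 mm; all at rest (all of step 1 and all of step 2 and x of jar in the frame of open_tray between -0.068 and 0.068 m and y of jar in the frame of open_tray between -0.05 and 0.05 m and z of jar in the frame of open_tray between 0 and 0.008 m and angle between each of jar, slide_box's own z axis and vertical below 0.12 rad and x of slide_box in the frame of open_tray between -0.065 and 0.065 m and y of slide_box in the frame of open_tray between -0.05 and 0.05 m and z of slide_box in the frame of open_tray between 0 and 0.008 m and linear speed of each of tin, block, jar, slide_box, cover below 0.02 m/s); the robot touches nothing.
It fails at once if the smaller tin is moved more than 25 mm or tipped (distance of small_tin from where it was at the start of the episode above 0.025 m or angle between small_tin's own z axis and vertical above 0.3 rad).
It fails at once if the larger jar is moved more than 25 mm or tipped (distance of big_jar from where it was at the start of the episode above 0.025 m or angle between big_jar's own z axis and vertical above 0.3 rad).
It fails at once if a thing being packed is dropped (falls free at over 0.7 m/s, about 25 mm) ((linear speed of tin above 0.7 m/s and contact force between tin and anything else below 0.01 N) or (linear speed of block above 0.7 m/s and contact force between block and anything else below 0.01 N) or (linear speed of jar above 0.7 m/s and contact force between jar and anything else below 0.01 N) or (linear speed of slide_box above 0.7 m/s and contact force between slide_box and anything else below 0.01 N) or (linear speed of cover above 0.7 m/s and contact force between cover and anything else below 0.01 N)).
It also fails if it takes over 147 s, if anything falls off the work surface, if the arm or the gripper's body presses on something with over 40 N, if the wrist force passes 120 N, or if a joint passes its speed limit or range.

### The arm

A 7-joint arm with a two-finger parallel gripper is mounted at the origin on the work surface. World frame = base frame: x ahead of the robot, y to its left, z up, the work surface at z = 0. Lengths are in mm, angles in rad, forces in N, time in s.
With the tool pointing down it reaches from about 425 to 925 mm from the base axis. Payload 6.8 kg.
Tool frame: the origin (TCP) lies at the very end of the fingers, on their centre line; the grasp point (between the pads) lies behind it (grip_depth is the z of the grasp point in the tool frame, in mm); z points along the fingers, y is the line along which they close (so a half turn about z gives the same grasp; the last joint's range is limited). The gripper opens to 88 mm and grips with 3 to 60 N. Pads are 20 mm wide; open, the fingers measure 115 mm over their backs; the gripper's body (75 mm by 178 mm) begins 61 mm behind the grasp point.
Start: joints at [-1.274, 0.477, 0.022, 1.555, -0.011, 1.109, -0.083], TCP at [265.837, 620.466, 222.664] pointing down, gripper open.
Joint ranges: [-2.96, 2.96], [-0.34, 2.1], [-1.41, 1.46], [0.24, 2.44], [-1.37, 4.51], [0.17, 1.92], [-2.96, 2.96]. Speed limits (rad/s): [2.39, 2.39, 3.14, 3.14, 3.14, 3.14, 3.14].

### API

Orientations are given as a unit quaternion [w, x, y, z].
In Python, from rig import * gives the robot as it stands.
- The arm moves only by the tool step_arm, never from a script. Its argument "plan" is a list that holds one entry, the list of rows, each a list of 7 numbers: the closure, from -1 (fully open) to 1 (shut), then the shift along the tool's x, y, z in units of 40 mm (1.0 is 40 mm), then the turn, a rotation vector about the tool's x, y, z in units of 6 degrees (1.0 is 6 degrees). In form: [[[fingers, tx, ty, tz, wx, wy, wz], ...]]. A call has 1 to 10 rows; each row is the pose to reach, as a shift and turn from the pose commanded when the call began, along the tool's axes at that moment; what a row does not reach only later rows make up. A row lasts 1/8 s, in which the tool goes at most 62.5 mm and 10.7 degrees, less where a joint would pass 70% of its speed; a pose out of reach is approached as far as the arm can. A call with a gripper value outside its range is refused whole. The fingers move at their own pace and stop on an object; the grip force is fixed at half the most. Time passes only in rows, so rows that repeat a pose let the fingers close. It gives the time, the measured TCP pose, the force, the opening and the grip force at its end, in the units of the state.
- sense(): the state, without advancing time (a new reading comes with each control period).
- grab_frame(name): name is "side" or "top" or "wrist"; returns a dict with "color" (400x640x3 uint8, blue, green, red), "fx", "fy", "cx", "cy" (pixels), "R" (3x3) and "t" (3): a world point X has camera coordinates R X + t; the wrist camera has in their place "tool_from_camera" (4x4, takes a point from camera to tool coordinates, whose origin is the TCP and whose axes are the flange's). Camera axes: x right, y down, z forward; pixel columns grow to the right and rows downward; lengths in mm; the calibration is good to about 2 mm. A picture is of the moment at which its call begins: read the wrist's pose just before it. There is no depth.
- sign_off(): hands the job in; it is judged then, once.
The state is a dict: "time": time; "qpos": joint angles; "joint_vel": joint speeds; "effort": joint torques, N m; "tool_pos": TCP position; "eef_rot": TCP orientation; "force": force on the tool from outside, world axes, zero at the start; "ft_torque": the same for the moment, N m; "grip_width": finger opening in mm; "grasp_force": force on a finger pad.
Only numpy, scipy, OpenCV 4.12 (cv2) and the standard library are available. Lean on these libraries where they do the work, as an engineer would, in place of code of your own. Each camera call takes 0.05 s, during which the arm holds its last target. There are 200 camera calls.

## Working session

There is one attempt and no reset: what is moved stays moved. The work goes in short steps, Python scripts to look and compute and a tool call to move; the robot and the scene stay as the last step left them, time stands still between calls to the robot, and variables do not carry over. Pictures are saved under pics/ and viewed, at most 16 in all, crops included, and the job is handed in when it is done.

Besides the shell and the picture viewer there is one more tool, called after "Call:" by a JSON object that holds its "name" and its "arguments". step_arm: Moves the arm, as the interface text tells. Its arguments: {"type":"object","properties":{"plan":{"type":"array","items":{"type":"array","items":{"type":"array","items":{"type":"number"}}}}},"required":["plan"]}

```bash
mkdir -p pics; ls; python3 - <<'E'
from rig import *
import cv2
s=sense();print(s)
for n in("top","side"):
    f=grab_frame(n);cv2.imwrite(f"pics/{n}0.png",f["color"]);print(n,f["fx"],f["fy"],f["cx"],f["cy"],f["R"],f["t"])
f=grab_frame("wrist");print(f["tool_from_camera"],f["fx"]);cv2.imwrite("pics/w0.png",f["color"])
E
```

```text
pics
{'time': 0.0, 'qpos': array([-1.27409668,  0.47777205,  0.02232004,  1.55641914, -0.01151843,
        1.10930247, -0.08309518]), 'joint_vel': array([-0.00037049, -0.00093413, -0.00032812, -0.00021933, -0.00046532,
        0.00122006, -0.0018376 ]), 'effort': array([-2.03917093e-04, -5.82845342e+01,  1.53464220e+00, -2.72610980e+01,
       -5.43151062e-02,  1.70720438e-02,  1.62847432e-04]), 'tool_pos': array([265.60233307, 619.90534499, 221.71379572]), 'eef_rot': array([-1.26440237e-04,  2.01003019e-01,  9.79590220e-01, -8.77684360e-04]), 'force': array([-0.15046976, -0.60231743,  0.43960507]), 'ft_torque': array([-0.01918891, -0.05489476, -0.03189629]), 'grasp_force': 0.0, 'grip_width': 87.96294796494739}
top 485.2446520814291 485.2446520814291 320.2204146407564 194.86323628122585 [[ 0.00685613 -0.99991079 -0.01146335]
 [-0.99497474 -0.00567624 -0.09996521]
 [ 0.09989122  0.01209112 -0.9949249 ]] [  10.94852389  570.0376037  1126.96898347]
side 433.0691293763104 433.0691293763104 321.463925355462 207.90962379695333 [[ 0.94131886 -0.3371777   0.01516622]
 [-0.20308051 -0.60169772 -0.77247535]
 [ 0.26958694  0.72406564 -0.63486363]] [-514.27720666  124.71806347  893.02309405]
[[-7.78864108e-05 -9.57337775e-01 -2.88971243e-01  7.91234497e+01]
 [ 9.99999990e-01 -4.06780785e-05 -1.34766866e-04 -7.25960614e-01]
 [ 1.17262617e-04 -2.88971250e-01  9.57337768e-01 -1.61250368e+02]
 [ 0.00000000e+00  0.00000000e+00  0.00000000e+00  1.00000000e+00]] 353.3605526405018
```

View pics/top0.png

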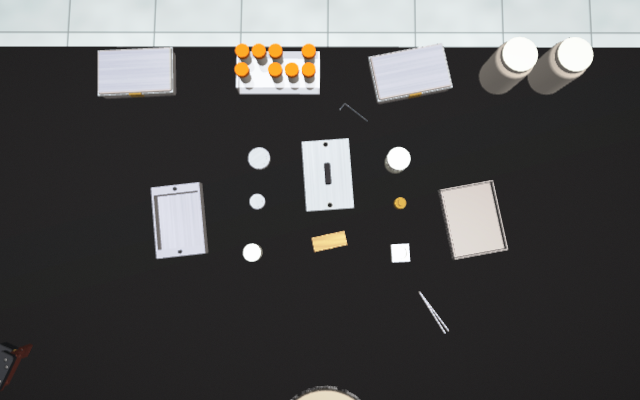

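View pics/side0.png

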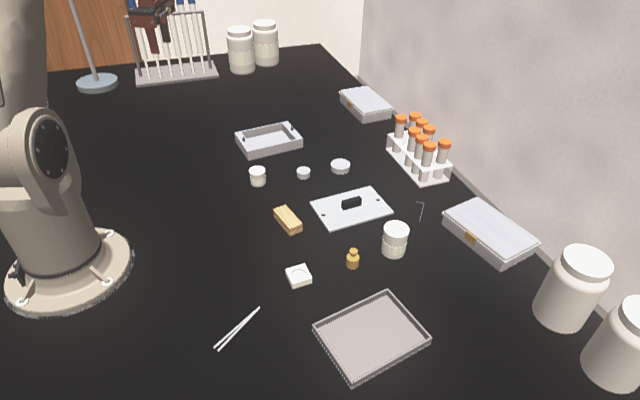

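The top view shows the pin box at about (179,220) and the tray at (473,220), with the cover at (328,175). The large tin is at (259,158), the small tin at (257,201) and the small jar at (252,252). The slide box is at (329,241), the block at (400,253), the big jar at (398,160), and a brass weight at (400,203). Next I'll measure these with contours.

```bash
cat > h.py <<'E'
import numpy as np,cv2
from rig import *
from scipy.spatial.transform import Rotation as Ro
def ray(f,uv,z):
    d=f["R"].T@np.array([(uv[0]-f["cx"])/f["fx"],(uv[1]-f["cy"])/f["fy"],1]);c=-f["R"].T@f["t"]
    return (c+d*(z-c[2])/d[2])[:2]
def proj(f,X):
    p=f["R"]@np.array(X,float)+f["t"];return np.array([f["fx"]*p[0]/p[2]+f["cx"],f["fy"]*p[1]/p[2]+f["cy"]])
def go(x,y,z,yaw):
    "shift (units) & turn from the current pose to TCP x,y,z, tool down, tool y axis at world angle yaw deg"
    s=sense();p=s["tool_pos"];q=s["eef_rot"];R0=Ro.from_quat([q[1],q[2],q[3],q[0]])
    best=None
    for k in(0,180,-180):
        a=np.radians(yaw+k);yy=np.array([np.cos(a),np.sin(a),0]);zz=np.array([0,0,-1.]);T=Ro.from_matrix(np.c_[np.cross(yy,zz),yy,zz])
        w=(R0.inv()*T).as_rotvec()
        if best is None or np.linalg.norm(w)<np.linalg.norm(best):best=w
    d=R0.inv().apply(np.array([x,y,z])-p)
    print("shift",np.round(d/40,3),"turn",np.round(np.degrees(best)/6,3),"tcp",np.round(p,1),"q7",s["qpos"][6].round(2))
E
python3 - <<'E'
from h import *
f=grab_frame("top");g=cv2.cvtColor(f["color"],cv2.COLOR_BGR2GRAY)
m=(f["color"].max(2)>90).astype(np.uint8)
c,_=cv2.findContours(m,cv2.RETR_EXTERNAL,cv2.CHAIN_APPROX_NONE)
for k in c:
    if 80<cv2.contourArea(k)<6000:
        (u,v),(w,h),a=cv2.minAreaRect(k)
        if 140<v<275: print(np.round([u,v,w,h,a],1),"z0",ray(f,(u,v),0).round(),"z18",ray(f,(u,v),18).round(1))
def crop(x,y,w,h,s): return cv2.resize(f["color"][y:y+h,x:x+w],None,fx=s,fy=s,interpolation=cv2.INTER_CUBIC)
a=crop(145,140,125,130,4.6)[:598];cv2.imwrite("pics/a.png",a)
b=crop(290,130,130,140,4.25);cv2.imwrite("pics/b.png",b)
cv2.imwrite("pics/c.png",crop(430,170,90,100,5.5))
E
```

```text
[400.  252.6  19.4  19.2  85.9] z0 [ 434. -178.] z18 [ 434.6 -175.4]
[251.8 252.3  18.4  19.1  45. ] z0 [433. 179.] z18 [432.9 176.6]
[328.9 240.9  15.7  34.7  77.7] z0 [461.  -7.] z18 [460.9  -6.7]
[400.  202.5  11.   12.   90. ] z0 [ 555. -179.] z18 [ 553.7 -176.6]
[257.  201.   15.6  15.6  45. ] z0 [557. 169.] z18 [555.3 166.5]
[178.5 219.9  73.2  52.7  85. ] z0 [510. 360.] z18 [508.7 354.3]
[473.2 219.5  73.5  55.9  78.3] z0 [ 515. -356.] z18 [ 514.2 -350.3]
[259. 158.  22.  22.  90.] z0 [663. 166.] z18 [660.  163.8]
[397.  159.5  23.3  27.6  45. ] z0 [ 661. -173.] z18 [ 658.  -170.3]
[327.2 174.4  71.   48.7  85.9] z0 [623.  -2.] z18 [620.8  -1.8]
```

View pics/a.png

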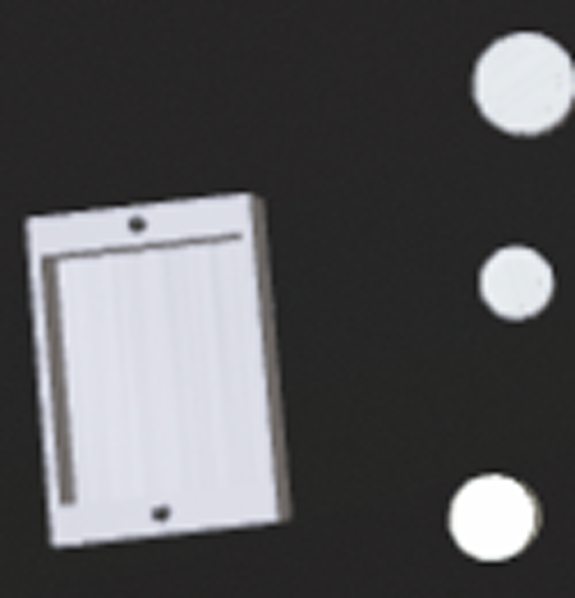

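View pics/b.png

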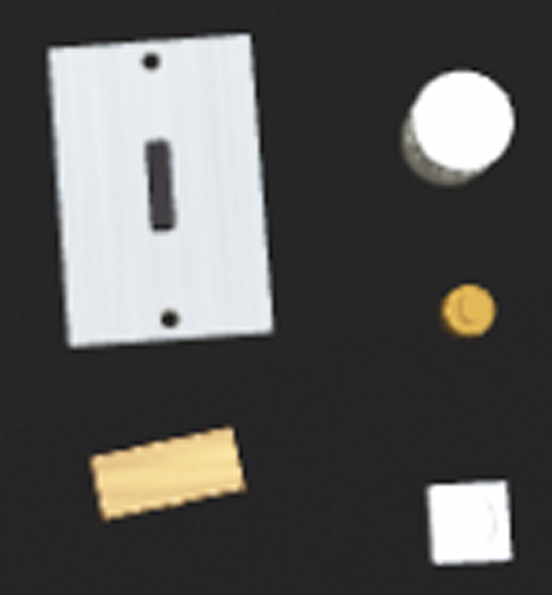

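View pics/c.png

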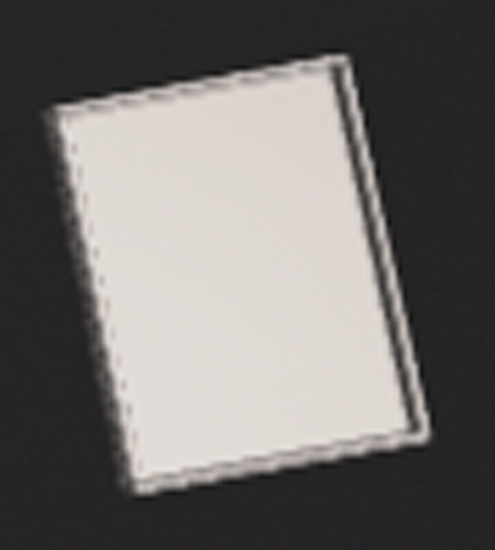

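Crop a shows the box rim corners at (27,217), (250,193), (281,520) and (53,547), with pins at (137,224) and (161,513). Crop b shows the cover holes at (151,62) and (170,319), plus the slide box, block and brass weight. Crop c shows the tray rim corners.

```bash
python3 - <<'E'
from h import *
f=grab_frame("top")
C=lambda P,x,y,s:[((u+.5)/s-.5+x,(v+.5)/s-.5+y) for u,v in P]
A=lambda P:C(P,145,140,4.6)
B=lambda P:C(P,290,130,4.25)
T=lambda P:C(P,430,170,5.5)
def show(n,P,z):
    W=np.array([ray(f,p,z) for p in P]);e=np.roll(W,-1,0)-W
    print(n,"c",W.mean(0).round(1),"edges",np.linalg.norm(e,axis=1).round(1),"ang",np.degrees(np.arctan2(e[:,1],e[:,0])).round(1))
show("boxrim",A([(27,217),(250,193),(280,520),(53,547)]),30)
show("pins",A([(137,224),(161,513)]),42)
show("cover",B([(48,46),(250,34),(273,330),(69,346)]),5)
show("holes",B([(151,62),(170,319)]),4)
show("grip",B([(159,141),(162,230)]),29)
show("tray",T([(50,108),(348,57),(428,438),(135,492)]),20)
show("slide",B([(92,457),(232,428),(245,489),(104,520)]),24)
show("block",B([(428,485),(508,481),(513,560),(433,563)]),16)
show("tin",A([(525,84)]),18);show("stin",A([(516,283)]),18);show("jar",A([(491,517)]),40);show("bigjar",B([(462,121)]),66);show("brass",B([(469,310)]),20)
E
```

```text
boxrim c [508.8 352.4] edges [116.7 170.  117.1 171.3] ang [ -83.5 -173.    97.1    6.9]
pins c [508.5 350.6] edges [148.6 148.6] ang [-173.2    6.8]
cover c [624.  -2.] edges [117.1 172.  116.6 174.4] ang [ -86.3 -175.6   94.8    4.6]
holes c [623.1  -2.3] edges [149.5 149.5] ang [-175.5    4.5]
grip c [622.   -2.2] edges [50.6 50.6] ang [-177.8    2.2]
tray c [ 514.9 -349.7] edges [131.9 167.4 128.2 169. ] ang [ -79.9 -169.8  100.8   11.4]
slide c [460.7  -7.5] edges [79.8 34.6 80.3 35.6] ang [ -78.  -167.8  102.7   11.3]
block c [ 434.8 -176.5] edges [44.8 43.9 44.6 43.3] ang [ -86.8 -177.    92.5    3.2]
tin c [660.4 164.4] edges [0.] ang [0.]
stin c [555.  167.1] edges [0.] ang [0.]
jar c [433.9 174.2] edges [0.] ang [0.]
bigjar c [ 652.9 -166.3] edges [0.] ang [0.]
brass c [ 553.4 -176.2] edges [0.] ang [0.]
```

```bash
python3 - <<'E'
from h import *
import rig
print([n for n in dir(rig) if n[0]!='_'], getattr(rig,'grip_depth',None),sense().get('grip_depth'))
go(660.4,164.4,120,96.9)
E
```

```text
['MotionError', 'grab_frame', 'grip_depth', 'sense', 'sign_off'] -18.700000000000003 None
shift [-13.557  -6.586   2.562] turn [-8.000e-03 -2.000e-03 -5.016e+00] tcp [265.8 620.2 222.2] q7 -0.08
```

Call:
{"name": "step_arm", "arguments": {"plan": [[[-1,-13.56,-6.59,2.5,0,0,-5.02],[-1,-13.56,-6.59,2.5,0,0,-5.02],[-1,-13.56,-6.59,2.5,0,0,-5.02],[-1,-13.56,-6.59,2.5,0,0,-5.02],[-1,-13.56,-6.59,2.5,0,0,-5.02],[-1,-13.56,-6.59,2.5,0,0,-5.02],[-1,-13.56,-6.59,2.5,0,0,-5.02],[-1,-13.56,-6.59,2.5,0,0,-5.02],[-1,-13.56,-6.59,2.5,0,0,-5.02],[-1,-13.56,-6.59,2.5,0,0,-5.02]]]}}

```text
time: 1.5
tool_pos: [662.0, 161.6, 122.1]
eef_rot: [0.0, -0.059, 0.998, -0.0]
force: [-0.3, -0.0, -0.3]
grip_width: 87.8
grasp_force: 0.0
```

```bash
python3 - <<'E'
from h import *
go(660.4,164.4,3,96.9)
s=sense();f=grab_frame("wrist");cv2.imwrite("pics/w1.png",f["color"])
E
```

```text
shift [0.033 0.076 2.978] turn [-0.007 -0.    -0.014] tcp [662.  161.6 122.1] q7 1.38
```

Call:
{"name": "step_arm", "arguments": {"plan": [[[-1,0.03,0.08,1.3,0,0,0],[-1,0.03,0.08,2.3,0,0,0],[-1,0.03,0.08,2.8,0,0,0],[-1,0.03,0.08,2.98,0,0,0],[-1,0.03,0.08,2.98,0,0,0],[0,0.03,0.08,2.98,0,0,0],[1,0.03,0.08,2.98,0,0,0],[1,0.03,0.08,2.98,0,0,0],[1,0.03,0.08,2.98,0,0,0],[1,0.03,0.08,2.98,0,0,0]]]}}

```text
time: 2.8
tool_pos: [659.2, 167.4, 3.8]
eef_rot: [0.0, -0.06, 0.998, -0.0]
force: [-0.5, -0.1, 3.2]
grip_width: 51.3
grasp_force: 30.0
```

```bash
cat >> h.py <<'E'
def fr(c,yaw,x,y):
    a=np.radians(yaw);return c[0]+x*np.cos(a)-y*np.sin(a),c[1]+x*np.sin(a)+y*np.cos(a)
BOX=(508.7,351.5);BY=6.9;TR=(514.9,-349.7);TY=10.4
E
python3 - <<'E'
from h import *
s=sense();print(s["grip_width"],s["grasp_force"],s["force"])
x,y=fr(BOX,BY,30,0);print(x,y);go(x,y,100,96.9)
E
```

```text
51.264505378374096 30.000447034835815 [-0.48330491 -0.1288156   3.21397125]
538.4827202578833 355.1041051650394
shift [ 2.43   5.022 -2.407] turn [-0.002  0.003  0.003] tcp [659.2 167.4   3.8] q7 1.37
```

Call:
{"name": "step_arm", "arguments": {"plan": [[[1,0,0,-1,0,0,0],[1,0.2,0.5,-2.0,0,0,0],[1,1.0,2.0,-2.4,0,0,0],[1,1.7,3.4,-2.4,0,0,0],[1,2.3,4.7,-2.4,0,0,0],[1,2.43,5.02,-2.4,0,0,0],[1,2.43,5.02,-2.4,0,0,0],[1,2.43,5.02,-2.4,0,0,0]]]}}

```text
time: 3.8
tool_pos: [539.8, 352.7, 99.3]
eef_rot: [0.0, -0.059, 0.998, -0.001]
force: [0.5, -0.1, -1.1]
grip_width: 51.0
grasp_force: 30.0
```

```bash
python3 - <<'E'
from h import *
x,y=fr(BOX,BY,30,0);go(x,y,8.2,96.9)
f=grab_frame("wrist");cv2.imwrite("pics/w2.png",f["color"])
E
```

```text
shift [0.026 0.067 2.277] turn [-0.015  0.004 -0.024] tcp [539.8 352.7  99.3] q7 1.02
```

View pics/w2.png

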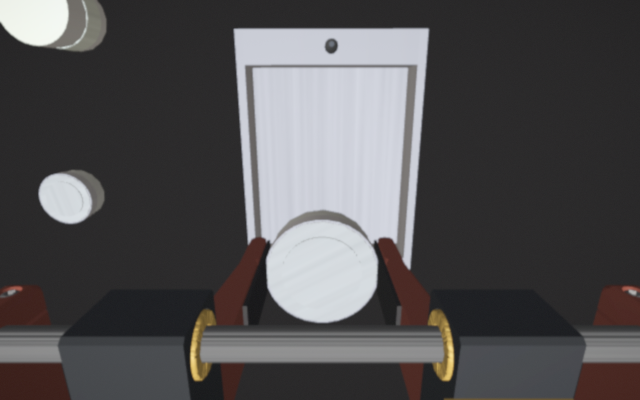

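Wrist view: the tin is held level at (322,270). The box is below it and squarely aligned, with the far pin at (331,45).

Call:
{"name": "step_arm", "arguments": {"plan": [[[1,0,0,0.8,0,0,0],[1,0,0,1.5,0,0,0],[1,0,0,1.9,0,0,0],[1,0,0,2.1,0,0,0],[1,0,0,2.2,0,0,0],[1,0,0,2.27,0,0,0],[1,0,0,2.28,0,0,0],[1,0,0,2.29,0,0,0]]]}}

```text
time: 4.85
tool_pos: [538.5, 355.4, 8.3]
eef_rot: [0.0, -0.06, 0.998, 0.0]
force: [-0.2, 0.1, -1.8]
grip_width: 51.4
grasp_force: 30.0
```

Call:
{"name": "step_arm", "arguments": {"plan": [[[1,0,0,0.02,0,0,0],[0,0,0,0.02,0,0,0],[-0.4,0,0,0.02,0,0,0],[-0.4,0,0,0.02,0,0,0],[-0.4,0,0,0.02,0,0,0]]]}}

```text
time: 5.48
tool_pos: [538.3, 355.2, 6.9]
eef_rot: [-0.0, -0.06, 0.998, -0.0]
force: [0.4, -0.1, -1.0]
grip_width: 61.7
grasp_force: 0.0
```

```bash
python3 - <<'E'
from h import *
go(434.8,-176.5,100,93)
E
```

```text
shift [  4.171 -12.883  -2.327] turn [-0.    -0.001  0.654] tcp [538.3 355.2   6.9] q7 1.02
```

Call:
{"name": "step_arm", "arguments": {"plan": [[[-0.4,0,0,-1.0,0,0,0],[-0.4,0,0,-2.3,0,0,0],[-1,4.17,-12.88,-2.33,0,0,0.65],[-1,4.17,-12.88,-2.33,0,0,0.65],[-1,4.17,-12.88,-2.33,0,0,0.65],[-1,4.17,-12.88,-2.33,0,0,0.65],[-1,4.17,-12.88,-2.33,0,0,0.65],[-1,4.17,-12.88,-2.33,0,0,0.65],[-1,4.17,-12.88,-2.33,0,0,0.65],[-1,4.17,-12.88,-2.33,0,0,0.65]]]}}

```text
time: 6.72
tool_pos: [442.4, -137.5, 100.4]
eef_rot: [0.001, -0.027, 1.0, -0.0]
force: [1.6, -0.6, 0.7]
grip_width: 88.0
grasp_force: 0.0
```

```bash
python3 - <<'E'
from h import *
go(434.8,-176.5,3,93);print(sense()["joint_vel"].round(2),sense()["qpos"].round(2))
E
```

```text
shift [ 0.245 -0.964  2.436] turn [-0.001  0.01   0.007] tcp [ 442.4 -137.5  100.4] q7 1.86
[ 0.93  0.04  0.19 -0.05 -0.09  0.01  1.17] [ 0.05  0.3   0.14  2.17 -0.07  0.67  1.86]
```

Call:
{"name": "step_arm", "arguments": {"plan": [[[-1,0,0,0,0,0,0],[-1,0,0,0,0,0,0],[-1,0,0,0,0,0,0]]]}}

```text
time: 7.1
tool_pos: [443.3, -133.9, 100.1]
eef_rot: [0.0, -0.028, 1.0, 0.0]
force: [-0.0, 0.4, 0.0]
grip_width: 87.9
grasp_force: 0.0
```

```bash
python3 - <<'E'
from h import *
go(434.8,-176.5,3,93)
E
```

```text
shift [ 0.272 -1.054  2.427] turn [0.006 0.001 0.033] tcp [ 443.3 -133.9  100.1] q7 1.85
```

Call:
{"name": "step_arm", "arguments": {"plan": [[[-1,0.27,-1.05,0.3,0,0,0.03],[-1,0.27,-1.05,1.4,0,0,0.03],[-1,0.27,-1.05,2.1,0,0,0.03],[-1,0.27,-1.05,2.4,0,0,0.03],[-1,0.27,-1.05,2.43,0,0,0.03],[0,0.27,-1.05,2.43,0,0,0.03],[1,0.27,-1.05,2.43,0,0,0.03],[1,0.27,-1.05,2.43,0,0,0.03],[1,0.27,-1.05,2.43,0,0,0.03],[1,0.27,-1.05,2.43,0,0,0.03]]]}}

```text
time: 8.35
tool_pos: [434.2, -177.9, 3.1]
eef_rot: [0.0, -0.025, 1.0, 0.0]
force: [-0.6, 1.5, 3.3]
grip_width: 41.6
grasp_force: 30.0
```

```bash
python3 - <<'E'
from h import *
x,y=fr(BOX,BY,-32,0);go(x,y,100,96.9)
E
```

```text
shift [-1.719 13.071 -2.42 ] turn [ 0.002  0.001 -0.675] tcp [ 434.2 -177.9    3.1] q7 2.0
```

Call:
{"name": "step_arm", "arguments": {"plan": [[[1,0,0,-1,0,0,0],[1,0,0.3,-2.2,0,0,0],[1,-1.72,13.07,-2.42,0,0,-0.68],[1,-1.72,13.07,-2.42,0,0,-0.68],[1,-1.72,13.07,-2.42,0,0,-0.68],[1,-1.72,13.07,-2.42,0,0,-0.68],[1,-1.72,13.07,-2.42,0,0,-0.68],[1,-1.72,13.07,-2.42,0,0,-0.68],[1,-1.72,13.07,-2.42,0,0,-0.68],[1,-1.72,13.07,-2.42,0,0,-0.68]]]}}

```text
time: 9.6
tool_pos: [475.5, 333.8, 99.4]
eef_rot: [-0.0, -0.06, 0.998, -0.0]
force: [0.9, 0.2, -1.1]
grip_width: 41.8
grasp_force: 30.0
```

Call:
{"name": "step_arm", "arguments": {"plan": [[[1,0,0,0,0,0,0],[1,0,0,0,0,0,0],[1,0,0,0,0,0,0]]]}}

```text
time: 9.98
tool_pos: [475.9, 329.8, 99.3]
eef_rot: [-0.0, -0.059, 0.998, -0.001]
force: [-0.5, -0.4, -1.9]
grip_width: 41.7
grasp_force: 30.0
```

```bash
python3 - <<'E'
from h import *
x,y=fr(BOX,BY,-32,0);go(x,y,7.6,96.9)
E
```

```text
shift [-0.08   0.443  2.291] turn [-0.012 -0.006 -0.019] tcp [475.9 329.8  99.3] q7 0.98
```

Call:
{"name": "step_arm", "arguments": {"plan": [[[1,-0.08,0.44,0.3,0,0,0],[1,-0.08,0.44,0.9,0,0,0],[1,-0.08,0.44,1.5,0,0,0],[1,-0.08,0.44,1.9,0,0,0],[1,-0.08,0.44,2.1,0,0,0],[1,-0.08,0.44,2.2,0,0,0],[1,-0.08,0.44,2.27,0,0,0],[1,-0.08,0.44,2.29,0,0,0],[1,-0.08,0.44,2.29,0,0,0]]]}}

```text
time: 11.1
tool_pos: [476.9, 350.1, 8.3]
eef_rot: [0.0, -0.06, 0.998, 0.0]
force: [0.0, -0.6, 0.1]
grip_width: 41.8
grasp_force: 30.0
```

Call:
{"name": "step_arm", "arguments": {"plan": [[[1,0,0,0.03,0,0,0],[0,0,0,0.03,0,0,0],[-0.3,0,0,0.03,0,0,0],[-0.3,0,0,0.03,0,0,0],[-0.3,0,0,0.03,0,0,0],[-0.3,0,0,-1,0,0,0],[-0.3,0,0,-2.3,0,0,0],[-0.3,0,0,-3.5,0,0,0],[-1,0,0,-3.5,0,0,0],[-1,0,0,-3.5,0,0,0]]]}}

```text
time: 12.35
tool_pos: [476.3, 349.6, 147.4]
eef_rot: [-0.0, -0.06, 0.998, -0.0]
force: [-0.1, -0.4, -0.3]
grip_width: 73.4
grasp_force: 0.0
```

```bash
python3 - <<'E'
from h import *
go(622.7,-2.2,130,94.6)
f=grab_frame("wrist");cv2.imwrite("pics/w3.png",f["color"])
f=grab_frame("top");cv2.imwrite("pics/t3.png",f["color"])
E
```

```text
shift [-2.573 -9.171  0.436] turn [-0.004 -0.006  0.388] tcp [476.3 349.6 147.4] q7 0.96
```

View pics/w3.png

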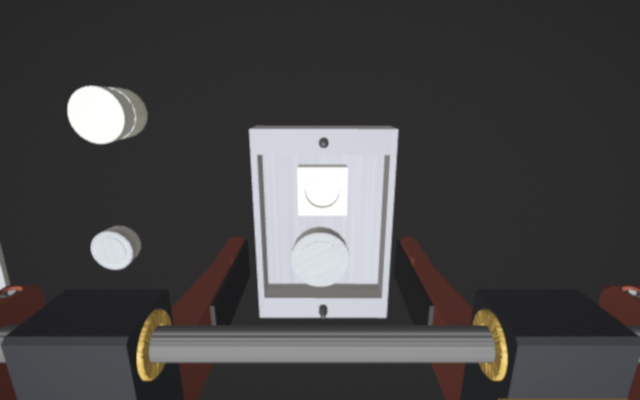

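Both parts lie flat in the box (block at (322,190), tin at (320,257)), and both pins are visible at (323,143) and (323,310). I'll measure the pins from the wrist view, then move to the cover.

```bash
cat >> h.py <<'E'
def wray(s,f,uv,z):
    q=s["eef_rot"];R=Ro.from_quat([q[1],q[2],q[3],q[0]]).as_matrix();M=f["tool_from_camera"]
    d=R@M[:3,:3]@np.array([(uv[0]-f["cx"])/f["fx"],(uv[1]-f["cy"])/f["fy"],1]);c=s["tool_pos"]+R@M[:3,3]
    return (c+d*(z-c[2])/d[2])[:2]
def pair(P):
    P=np.array(P);e=P[1]-P[0];print("pts",P.round(1).tolist(),"mid",P.mean(0).round(1),"len",np.linalg.norm(e).round(1),"ang",np.degrees(np.arctan2(e[1],e[0])).round(2))
def dark(img,u,v,r,thr):
    c=img[v-r:v+r+1,u-r:u+r+1].max(2).astype(float);w=np.clip(thr-c,0,None);Y,X=np.mgrid[-r:r+1,-r:r+1];return u+(w*X).sum()/w.sum(),v+(w*Y).sum()/w.sum()
E
python3 - <<'E'
from h import *
s=sense();f=grab_frame("wrist");I=f["color"]
P=[dark(I,323,143,9,140),dark(I,323,310,8,140)];print(P)
for z in(36,40,44):pair([wray(s,f,p,z) for p in P])
t=grab_frame("top")
for p in[(508.7-74.5,351.5-9),(508.7+74.5,351.5+9)]:print(proj(t,(*p,42)))
E
```

```text
[(np.float64(324.024045261669), np.float64(143.01768033946252)), (np.float64(323.3383752134667), np.float64(311.63771651622346))]
pts [[432.9, 344.8], [580.7, 362.5]] mid [506.8 353.7] len 148.9 ang 6.81
pts [[432.3, 344.7], [578.0, 362.1]] mid [505.2 353.4] len 146.7 ang 6.81
pts [[431.8, 344.7], [575.3, 361.8]] mid [503.6 353.2] len 144.5 ang 6.81
[179.26659775 251.35903303]
[173.94395869 187.89760995]
```

Call:
{"name": "step_arm", "arguments": {"plan": [[[-1,-2.57,-9.17,0.4,0,0,0.39],[-1,-2.57,-9.17,0.4,0,0,0.39],[-1,-2.57,-9.17,0.4,0,0,0.39],[-1,-2.57,-9.17,0.4,0,0,0.39],[-1,-2.57,-9.17,0.4,0,0,0.39],[-1,-2.57,-9.17,0.4,0,0,0.39],[-1,-2.57,-9.17,0.4,0,0,0.39],[-1,-2.57,-9.17,0.4,0,0,0.39],[-1,-2.57,-9.17,0.4,0,0,0.39],[-1,-2.57,-9.17,0.4,0,0,0.39]]]}}

```text
time: 13.8
tool_pos: [622.6, 0.2, 131.8]
eef_rot: [-0.0, -0.041, 0.999, 0.0]
force: [0.2, -0.9, -1.0]
grip_width: 87.9
grasp_force: 0.0
```

```bash
python3 - <<'E'
from h import *
go(622.7,-2.2,10,94.6)
f=grab_frame("wrist");cv2.imwrite("pics/w4.png",f["color"])
E
```

```text
shift [ 3.000e-03 -6.300e-02  3.045e+00] turn [ 0.007 -0.003  0.025] tcp [6.226e+02 2.000e-01 1.318e+02] q7 1.61
```

View pics/w4.png

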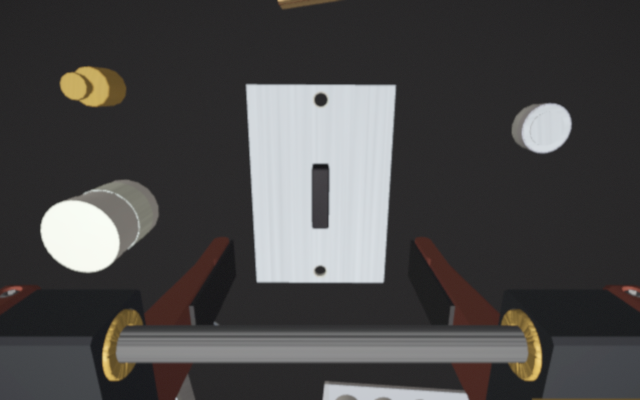

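The cover lies square to the gripper, with holes at (321,99) and (320,270) and the grip bar at (320,196).

Call:
{"name": "step_arm", "arguments": {"plan": [[[-1,0,0,0,0,0,0],[-1,0,0,0,0,0,0]]]}}

```text
time: 14.1
tool_pos: [623.0, -1.5, 132.0]
eef_rot: [0.0, -0.04, 0.999, 0.0]
force: [0.3, 0.3, 0.2]
grip_width: 87.9
grasp_force: 0.0
```

```bash
python3 - <<'E'
from h import *
s=sense();f=grab_frame("wrist");I=f["color"]
P=[dark(I,321,99,9,170),dark(I,320,270,8,170)];print(P)
pair([wray(s,f,p,4) for p in P])
m=[wray(s,f,p,29) for p in ((320.5,164),(320.5,221))];pair(m)
go(622.7,-2.2,10,94.6)
E
```

```text
[(np.float64(322.53762883256627), np.float64(98.91158358721722)), (np.float64(321.95040599625236), np.float64(269.6894440974391))]
pts [[548.1, -7.7], [697.0, 3.9]] mid [622.6  -1.9] len 149.4 ang 4.45
pts [[595.2, -5.4], [641.0, -1.8]] mid [618.1  -3.6] len 46.0 ang 4.56
shift [ 0.008 -0.013  3.05 ] turn [0.    0.001 0.   ] tcp [623.   -1.7 132. ] q7 1.61
```

Call:
{"name": "step_arm", "arguments": {"plan": [[[-0.3,0,0,1.3,0,0,0],[-0.3,0,0,2.3,0,0,0],[-0.3,0,0,2.8,0,0,0],[-0.3,0,0,3.1,0,0,0],[0.4,0,0,3.1,0,0,0],[1,0,0,3.1,0,0,0],[1,0,0,3.1,0,0,0],[1,0,0,3.1,0,0,0],[1,0,0,3.1,0,0,0],[1,0,0,3.1,0,0,0]]]}}

```text
time: 15.4
tool_pos: [623.3, -1.4, 8.4]
eef_rot: [0.0, -0.04, 0.999, 0.0]
force: [-1.4, 0.8, 4.3]
grip_width: 13.3
grasp_force: 30.0
```

Call:
{"name": "step_arm", "arguments": {"plan": [[[1,0,0,-0.3,0,0,0],[1,0,0,-0.8,0,0,0],[1,0,0,-1.6,0,0,0],[1,0,0,-2.2,0,0,0],[1,0,0,-2.2,0,0,0],[1,0,0,-2.2,0,0,0]]]}}

```text
time: 16.15
tool_pos: [622.4, -1.9, 95.4]
eef_rot: [-0.0, -0.04, 0.999, 0.0]
force: [-0.5, -0.3, -3.9]
grip_width: 14.0
grasp_force: 30.0
```

```bash
python3 - <<'E'
from h import *
s=sense();f=grab_frame("wrist");I=f["color"];cv2.imwrite("pics/w5.png",I);print(s["ft_torque"].round(2))
go(508,353,105,96.85)
E
```

```text
[ 0.06  0.07 -0.01]
shift [ 2.133  9.072 -0.248] turn [ 0.    -0.018 -0.377] tcp [622.   -1.9  94.9] q7 1.62
```

View pics/w5.png

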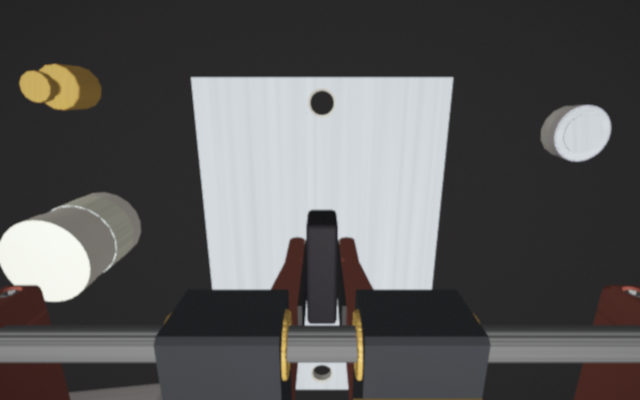

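The cover is held level, with holes at (322,102) and (322,372), so both will be usable for checking alignment over the pins.

Call:
{"name": "step_arm", "arguments": {"plan": [[[1,0.2,0.9,-0.2,0,0,-0.05],[1,0.5,2.0,-0.2,0,0,-0.1],[1,0.75,3.2,-0.2,0,0,-0.15],[1,1.03,4.4,-0.2,0,0,-0.2],[1,1.3,5.6,-0.2,0,0,-0.25],[1,1.6,6.8,-0.2,0,0,-0.3],[1,1.85,7.9,-0.2,0,0,-0.34],[1,2.03,8.6,-0.2,0,0,-0.38],[1,2.13,9.05,-0.2,0,0,-0.38],[1,2.13,9.05,-0.2,0,0,-0.38]]]}}

```text
time: 17.45
tool_pos: [508.3, 353.0, 103.1]
eef_rot: [-0.001, -0.061, 0.998, -0.0]
force: [-0.1, -1.1, -3.4]
grip_width: 13.5
grasp_force: 30.0
```

Call:
{"name": "step_arm", "arguments": {"plan": [[[1,0,0,0.4,0,0,0],[1,0,0,0.8,0,0,0],[1,0,0,1.0,0,0,0],[1,0,0,1.0,0,0,0],[1,0,0,1.0,0,0,0]]]}}

```text
time: 18.08
tool_pos: [509.5, 352.3, 64.2]
eef_rot: [0.0, -0.06, 0.998, 0.0]
force: [-0.1, -0.2, -2.1]
grip_width: 13.5
grasp_force: 30.0
```

```bash
python3 - <<'E'
from h import *
go(508,353,57,96.85)
s=sense();f=grab_frame("wrist");I=f["color"]
a=cv2.resize(I[75:135,270:370],None,fx=6,fy=6,interpolation=cv2.INTER_CUBIC);b=cv2.resize(I[350:400,270:370],None,fx=6,fy=6,interpolation=cv2.INTER_CUBIC)
b=b[:230];a=a[:360];cv2.imwrite("pics/w6.png",np.vstack([a,b]))
cv2.imwrite("pics/w6f.png",I)
E
```

```text
shift [0.035 0.023 0.179] turn [0.003 0.005 0.   ] tcp [509.5 352.3  64.2] q7 1.02
```

View pics/w6.png

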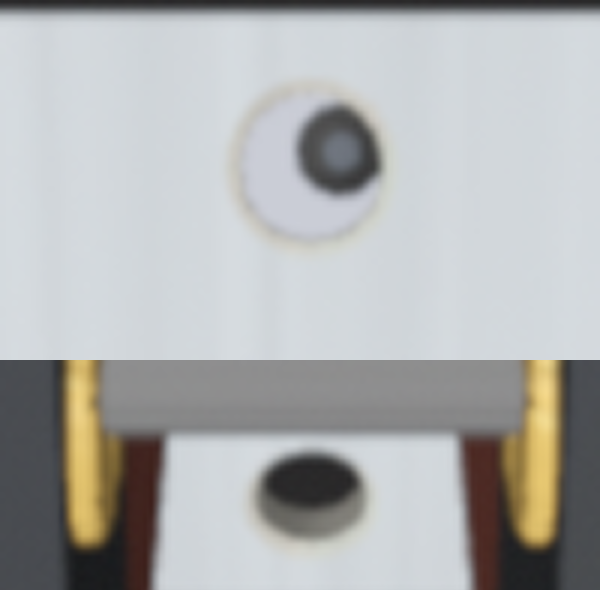

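The lower pin tip shows through the far hole. The hole centre is at crop (310,163) and the tip at (341,150). The near hole is seen too obliquely to show its pin.

```bash
python3 - <<'E'
from h import *
s=sense();f=grab_frame("wrist")
h=(270+310.5/6-.5,75+163.5/6-.5);p=(270+341.5/6-.5,75+150.5/6-.5)
q=s["eef_rot"];R=Ro.from_quat([q[1],q[2],q[3],q[0]]).as_matrix()
H=wray(s,f,h,s["tool_pos"][2]-8.4+4.5);P=wray(s,f,p,44)
print(s["tool_pos"],"hole",H,"pin",P,"d",P-H,"tool",R.T@np.r_[P-H,0],"hole in tool",R.T@np.r_[H-s["tool_pos"][:2],0])
E
```

```text
[509.53286173 352.42038248  64.37107468] hole [434.40356727 342.44339455] pin [433.45684229 344.88789717] d [-0.94672498  2.44450262] tool [6.48048450e-01 2.54006175e+00 8.47703677e-04] hole in tool [ 7.57830762e+01 -9.34247714e-01 -6.09170563e-02]
```

Call:
{"name": "step_arm", "arguments": {"plan": [[[1,0.016,0.06,0.1,0,0,0],[1,0.016,0.06,0.23,0,0,0],[1,0.016,0.06,0.23,0,0,0],[1,0.016,0.06,0.23,0,0,0]]]}}

```text
time: 18.68
tool_pos: [508.2, 354.4, 54.6]
eef_rot: [-0.0, -0.06, 0.998, -0.0]
force: [-0.2, -0.1, -3.9]
grip_width: 13.5
grasp_force: 30.0
```

```bash
python3 - <<'E'
from h import *
s=sense();print(s["tool_pos"],s["force"])
f=grab_frame("wrist");I=f["color"]
a=cv2.resize(I[75:135,270:370],None,fx=6,fy=6,interpolation=cv2.INTER_CUBIC);b=cv2.resize(I[350:400,270:370],None,fx=6,fy=6,interpolation=cv2.INTER_CUBIC)
b=b[:230];a=a[:360];cv2.imwrite("pics/w7.png",np.vstack([a,b]))
E
```

```text
[508.21803693 354.43932572  54.61151746] [-0.22453798 -0.09025411 -3.87351933]
```

View pics/w7.png

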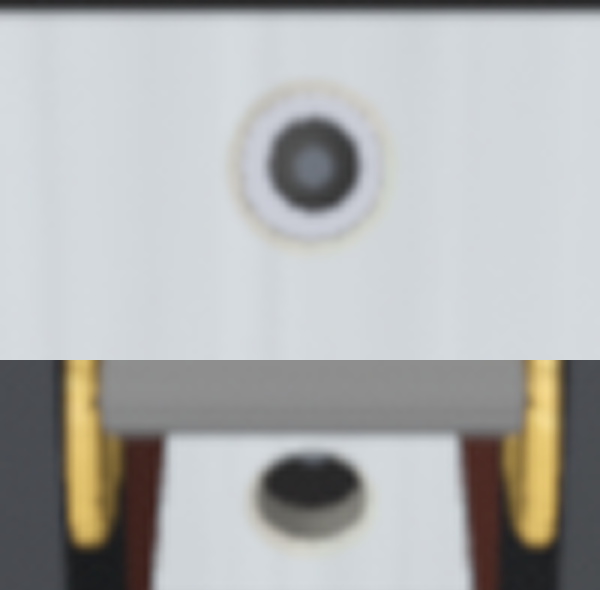

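The pin tip at (313,164) is now centred in the far hole. I'll lower in small steps and watch the force.

Call:
{"name": "step_arm", "arguments": {"plan": [[[1,0,0,0.06,0,0,0],[1,0,0,0.12,0,0,0],[1,0,0,0.18,0,0,0],[1,0,0,0.18,0,0,0]]]}}

```text
time: 19.23
tool_pos: [508.1, 354.4, 47.2]
eef_rot: [-0.0, -0.06, 0.998, -0.0]
force: [0.5, -0.3, -3.4]
grip_width: 14.0
grasp_force: 30.0
```

Call:
{"name": "step_arm", "arguments": {"plan": [[[1,0,0,0.05,0,0,0],[1,0,0,0.1,0,0,0],[1,0,0,0.15,0,0,0],[1,0,0,0.17,0,0,0],[1,0,0,0.17,0,0,0]]]}}

```text
time: 19.85
tool_pos: [508.2, 354.5, 40.6]
eef_rot: [-0.0, -0.06, 0.998, -0.0]
force: [-0.6, -0.5, -3.3]
grip_width: 13.6
grasp_force: 30.0
```

Free descent: the plate is over both pins with no contact force. It still has about 2 mm to go.

Call:
{"name": "step_arm", "arguments": {"plan": [[[1,0,0,0.03,0,0,0],[1,0,0,0.055,0,0,0],[1,0,0,0.06,0,0,0],[1,0,0,0.06,0,0,0]]]}}

```text
time: 20.35
tool_pos: [508.2, 354.5, 38.4]
eef_rot: [0.0, -0.06, 0.998, 0.0]
force: [-0.3, -0.7, -2.2]
grip_width: 14.2
grasp_force: 30.0
```

Call:
{"name": "step_arm", "arguments": {"plan": [[[1,0,0,0.015,0,0,0],[0.4,0,0,0.015,0,0,0],[0.2,0,0,0.015,0,0,0],[0.2,0,0,0.015,0,0,0],[0.2,0,0,-0.5,0,0,0],[0.2,0,0,-1.5,0,0,0],[0.2,0,0,-2.5,0,0,0],[0.2,0,0,-2.5,0,0,0],[0.2,0,0,-2.5,0,0,0]]]}}

```text
time: 21.48
tool_pos: [508.1, 354.4, 138.7]
eef_rot: [0.0, -0.06, 0.998, 0.0]
force: [-0.4, 0.6, -1.5]
grip_width: 35.2
grasp_force: 0.0
```

```bash
python3 - <<'E'
from h import *
f=grab_frame("wrist");g=grab_frame("top")
cv2.imwrite("pics/w8.png",f["color"])
s=sense();print(s["tool_pos"])
go(433.9,174.2,110,110)
E
```

```text
[507.52031869 354.00314553 137.44012191]
shift [ 2.364 -4.242  0.694] turn [-0.008 -0.016 -2.188] tcp [507.5 354.  137.4] q7 1.01
```

View pics/w8.png

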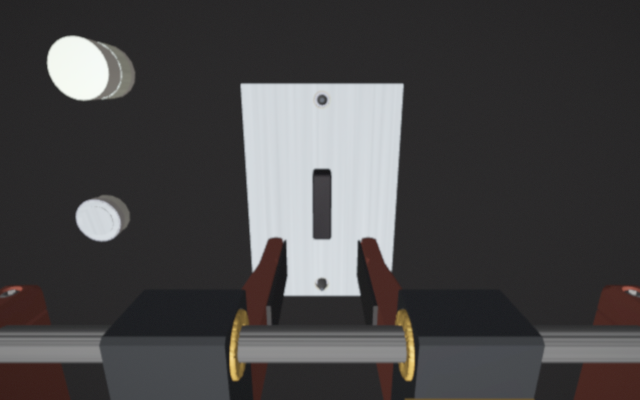

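The cover is home, with both pins showing through at (322,100) and (322,284). Next is the jar.

Call:
{"name": "step_arm", "arguments": {"plan": [[[-1,2.3,-4.25,0.7,0,0,0],[-1,2.3,-4.25,0.7,0,0,0],[-1,2.3,-4.25,0.7,0,0,0],[-1,2.3,-4.25,0.7,0,0,0],[-1,2.3,-4.25,0.7,0,0,0],[-1,2.3,-4.25,0.7,0,0,0],[-1,2.3,-4.25,0.7,0,0,0]]]}}

```text
time: 22.45
tool_pos: [437.7, 176.2, 110.3]
eef_rot: [0.0, -0.061, 0.998, 0.0]
force: [0.2, 0.3, -0.5]
grip_width: 87.8
grasp_force: 0.0
```

```bash
python3 - <<'E'
from h import *
go(433.9,174.2,6,96.9)
E
```

```text
shift [ 0.102 -0.04   2.608] turn [0.005 0.005 0.012] tcp [437.7 176.2 110.3] q7 1.21
```

Call:
{"name": "step_arm", "arguments": {"plan": [[[-1,0.08,-0.04,0.8,0,0,0],[-1,0.08,-0.04,1.8,0,0,0],[-1,0.08,-0.04,2.4,0,0,0],[-1,0.08,-0.04,2.6,0,0,0],[0,0.08,-0.04,2.6,0,0,0],[1,0.08,-0.04,2.6,0,0,0],[1,0.08,-0.04,2.6,0,0,0],[1,0.08,-0.04,2.6,0,0,0],[1,0.08,-0.04,2.6,0,0,0],[1,0.08,-0.04,2.6,0,0,0]]]}}

```text
time: 23.7
tool_pos: [434.4, 173.0, 6.6]
eef_rot: [0.0, -0.06, 0.998, 0.0]
force: [-1.1, 0.5, 4.3]
grip_width: 39.5
grasp_force: 30.0
```

```bash
python3 - <<'E'
from h import *
x,y=fr(TR,TY,40,0);print(x,y);go(x,y,120,100.4)
E
```

```text
554.2428588325354 -342.4792341899776
shift [ -1.434 -13.152  -2.84 ] turn [ 0.004  0.005 -0.588] tcp [434.4 173.    6.6] q7 1.23
```

Call:
{"name": "step_arm", "arguments": {"plan": [[[1,0,0,-1,0,0,0],[1,0,-0.3,-2.4,0,0,0],[1,-1.43,-13.15,-2.84,0,0,-0.59],[1,-1.43,-13.15,-2.84,0,0,-0.59],[1,-1.43,-13.15,-2.84,0,0,-0.59],[1,-1.43,-13.15,-2.84,0,0,-0.59],[1,-1.43,-13.15,-2.84,0,0,-0.59],[1,-1.43,-13.15,-2.84,0,0,-0.59],[1,-1.43,-13.15,-2.84,0,0,-0.59],[1,-1.43,-13.15,-2.84,0,0,-0.59]]]}}

```text
time: 24.95
tool_pos: [549.8, -327.4, 119.0]
eef_rot: [-0.0, -0.091, 0.996, 0.0]
force: [1.1, 0.9, -0.9]
grip_width: 39.4
grasp_force: 30.0
```

Call:
{"name": "step_arm", "arguments": {"plan": [[[1,0,-0.3,0,0,0,0],[1,0,-0.3,0,0,0,0],[1,0,-0.3,0,0,0,0]]]}}

```text
time: 25.32
tool_pos: [552.1, -334.9, 118.8]
eef_rot: [-0.0, -0.092, 0.996, 0.001]
force: [0.3, 0.8, -0.1]
grip_width: 39.2
grasp_force: 30.0
```

```bash
python3 - <<'E'
from h import *
x,y=fr(TR,TY,40,0);go(x,y,11.3,100.4)
E
```

```text
shift [-0.02  -0.201  2.687] turn [ 0.019 -0.005  0.023] tcp [ 552.1 -334.9  118.8] q7 2.32
```

Call:
{"name": "step_arm", "arguments": {"plan": [[[1,-0.02,-0.2,0.5,0,0,0],[1,-0.02,-0.2,1.3,0,0,0],[1,-0.02,-0.2,2.0,0,0,0],[1,-0.02,-0.2,2.4,0,0,0],[1,-0.02,-0.2,2.55,0,0,0],[1,-0.02,-0.2,2.63,0,0,0],[1,-0.02,-0.2,2.67,0,0,0],[1,-0.02,-0.2,2.68,0,0,0]]]}}

```text
time: 26.32
tool_pos: [554.7, -345.4, 12.7]
eef_rot: [0.0, -0.091, 0.996, -0.0]
force: [-0.0, -0.8, 0.0]
grip_width: 39.5
grasp_force: 30.0
```

Call:
{"name": "step_arm", "arguments": {"plan": [[[1,0,0,0.03,0,0,0],[1,0,0,0.045,0,0,0],[1,0,0,0.045,0,0,0]]]}}

```text
time: 26.7
tool_pos: [554.4, -345.2, 10.7]
eef_rot: [0.0, -0.091, 0.996, -0.0]
force: [-0.6, 1.7, 2.7]
grip_width: 39.8
grasp_force: 30.0
```

Call:
{"name": "step_arm", "arguments": {"plan": [[[0,0,0,0,0,0,0],[-0.3,0,0,0,0,0,0],[-0.3,0,0,0,0,0,0],[-0.3,0,0,-0.7,0,0,0],[-0.3,0,0,-1.8,0,0,0],[-0.3,0,0,-2.7,0,0,0],[-0.3,0,0,-2.7,0,0,0],[-0.3,0,0,-2.7,0,0,0]]]}}

```text
time: 27.7
tool_pos: [553.9, -344.8, 117.7]
eef_rot: [-0.0, -0.091, 0.996, 0.0]
force: [0.1, 0.2, -0.4]
grip_width: 57.1
grasp_force: 0.0
```

```bash
python3 - <<'E'
from h import *
go(460.7,-7.5,110,12)
go(460.7,-7.5,110,100.4)
E
```

```text
shift [0.767 8.714 0.198] turn [ 0.0000e+00 -1.0000e-02  1.4735e+01] tcp [ 553.9 -344.8  117.7] q7 2.33
shift [0.767 8.714 0.198] turn [ 0.006 -0.006  0.002] tcp [ 553.9 -344.8  117.7] q7 2.33
```

Call:
{"name": "step_arm", "arguments": {"plan": [[[-1,0.77,8.71,0.2,0,0,14.73],[-1,0.77,8.71,0.2,0,0,14.73],[-1,0.77,8.71,0.2,0,0,14.73],[-1,0.77,8.71,0.2,0,0,14.73],[-1,0.77,8.71,0.2,0,0,14.73],[-1,0.77,8.71,0.2,0,0,14.73],[-1,0.77,8.71,0.2,0,0,14.73],[-1,0.77,8.71,0.2,0,0,14.73],[-1,0.77,8.71,0.2,0,0,14.73],[-1,0.77,8.71,0.2,0,0,14.73]]]}}

```text
time: 28.95
tool_pos: [460.1, -8.1, 109.3]
eef_rot: [-0.001, 0.629, 0.778, -0.001]
force: [0.2, 0.3, -0.4]
grip_width: 87.9
grasp_force: 0.0
```

Call:
{"name": "step_arm", "arguments": {"plan": [[[-1,0,0,0,0,0,0],[-1,0,0,0,0,0,0],[-1,0,0,0,0,0,0]]]}}

```text
time: 29.32
tool_pos: [461.0, -8.2, 110.2]
eef_rot: [-0.0, 0.629, 0.777, -0.0]
force: [0.9, -0.1, -0.2]
grip_width: 87.7
grasp_force: 0.0
```

```bash
python3 - <<'E'
from h import *
go(460.7,-7.5,4,12)
f=grab_frame("wrist");cv2.imwrite("pics/w9.png",f["color"])
E
```

```text
shift [ 0.018 -0.003  2.656] turn [-0.001 -0.001  0.006] tcp [461.   -8.2 110.2] q7 0.35
```

View pics/w9.png

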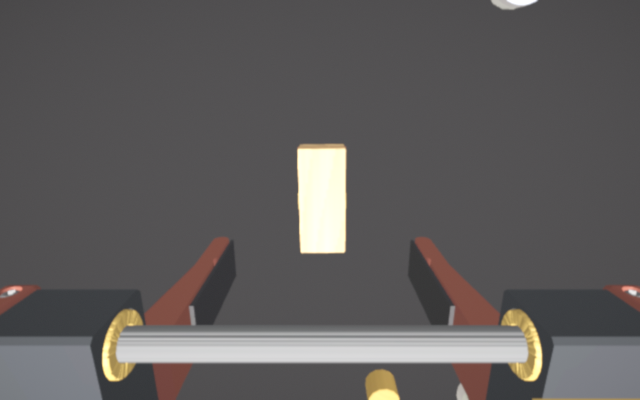

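The slide box is square and centred between the fingers, at (322,198).

Call:
{"name": "step_arm", "arguments": {"plan": [[[-1,0,0,0.8,0,0,0],[-1,0,0,1.8,0,0,0],[-1,0,0,2.4,0,0,0],[-1,0,0,2.65,0,0,0],[-0.2,0,0,2.65,0,0,0],[0.4,0,0,2.65,0,0,0],[1,0,0,2.65,0,0,0],[1,0,0,2.65,0,0,0],[1,0,0,2.65,0,0,0],[1,0,0,2.65,0,0,0]]]}}

```text
time: 30.62
tool_pos: [461.1, -8.0, 4.4]
eef_rot: [0.0, 0.629, 0.777, 0.0]
force: [-0.8, -0.7, 2.0]
grip_width: 33.5
grasp_force: 30.0
```

```bash
python3 - <<'E'
from h import *
x,y=fr(TR,TY,-38,0);print(x,y);go(x,y,110,10.4)
E
```

```text
477.5242841090913 -356.5597275195213
shift [-8.608 -1.414 -2.64 ] turn [ 0.002 -0.001  0.271] tcp [461.1  -8.    4.4] q7 0.51
```

Call:
{"name": "step_arm", "arguments": {"plan": [[[1,0,0,-1,0,0,0],[1,-0.3,0,-2.2,0,0,0],[1,-8.61,-1.41,-2.64,0,0,0.27],[1,-8.61,-1.41,-2.64,0,0,0.27],[1,-8.61,-1.41,-2.64,0,0,0.27],[1,-8.61,-1.41,-2.64,0,0,0.27],[1,-8.61,-1.41,-2.64,0,0,0.27],[1,-8.61,-1.41,-2.64,0,0,0.27],[1,-8.61,-1.41,-2.64,0,0,0.27],[1,-8.61,-1.41,-2.64,0,0,0.27]]]}}

```text
time: 31.88
tool_pos: [477.6, -355.0, 109.3]
eef_rot: [-0.001, 0.64, 0.769, 0.0]
force: [0.8, 0.4, -1.1]
grip_width: 33.7
grasp_force: 30.0
```

Call:
{"name": "step_arm", "arguments": {"plan": [[[1,0,0,0,0,0,0],[1,0,0,0,0,0,0],[1,0,0,0,0,0,0]]]}}

```text
time: 32.25
tool_pos: [477.9, -356.0, 110.0]
eef_rot: [-0.0, 0.64, 0.769, 0.0]
force: [0.3, -0.4, -1.1]
grip_width: 33.6
grasp_force: 30.0
```

```bash
python3 - <<'E'
from h import *
x,y=fr(TR,TY,-38,0);go(x,y,9,10.4)
f=grab_frame("wrist");cv2.imwrite("pics/w10.png",f["color"])
E
```

```text
shift [-0.012 -0.012  2.524] turn [ 0.002 -0.002  0.01 ] tcp [ 477.9 -356.   110. ] q7 1.05
```

View pics/w10.png

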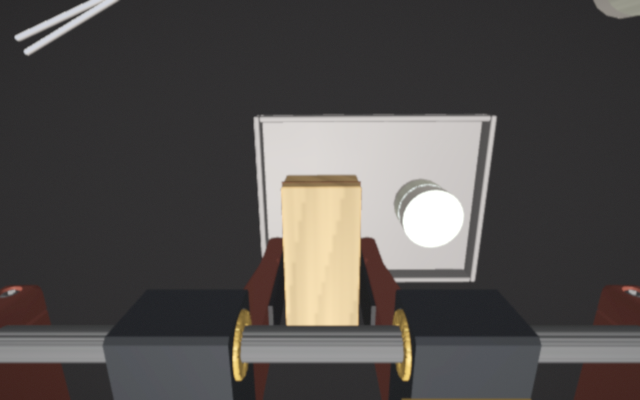

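The slide box is held over the tray's left half and the jar stands in the right half at (432,218), with clear room between them.

Call:
{"name": "step_arm", "arguments": {"plan": [[[1,0,0,0.6,0,0,0],[1,0,0,1.4,0,0,0],[1,0,0,2.0,0,0,0],[1,0,0,2.3,0,0,0],[1,0,0,2.44,0,0,0],[1,0,0,2.5,0,0,0],[1,0,0,2.52,0,0,0],[1,0,0,2.54,0,0,0],[1,0,0,2.54,0,0,0]]]}}

```text
time: 33.42
tool_pos: [477.8, -356.7, 8.6]
eef_rot: [0.0, 0.64, 0.768, 0.0]
force: [-0.3, 0.4, -0.1]
grip_width: 33.7
grasp_force: 30.0
```

Call:
{"name": "step_arm", "arguments": {"plan": [[[1,0,0,0.01,0,0,0],[0.2,0,0,0.01,0,0,0],[0,0,0,0.01,0,0,0],[0,0,0,0.01,0,0,0],[0,0,0,-0.6,0,0,0],[0,0,0,-1.8,0,0,0],[0,0,0,-3.3,0,0,0],[0,0,0,-4,0,0,0],[0,3,0,-4.5,0,0,0],[0,3,0,-4.5,0,0,0]]]}}

```text
time: 34.67
tool_pos: [455.7, -237.5, 188.7]
eef_rot: [0.0, 0.641, 0.768, 0.0]
force: [0.8, 0.7, -0.0]
grip_width: 43.8
grasp_force: 0.0
```

```bash
python3 - <<'E'
from h import *
f=grab_frame("side");cv2.imwrite("pics/s11.png",cv2.resize(f["color"][80:400,180:460],None,fx=1.8,fy=1.8))
E
```

```text
(no output)
```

View pics/s11.png

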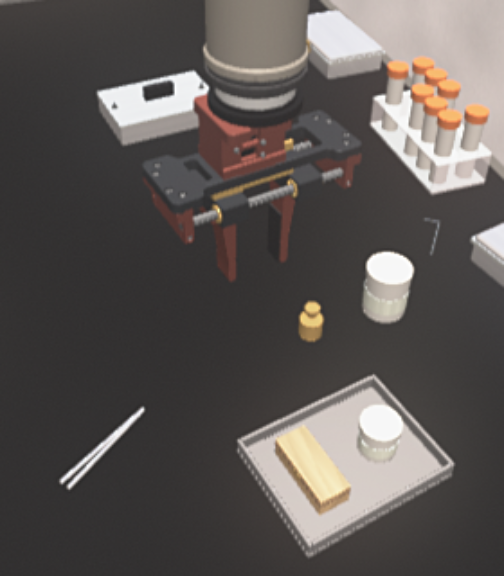

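The cover lies flat on the box with both pins through it. The slide box and jar stand flat in the tray, the big jar hasn't moved, and the arm is clear of everything.

```bash
python3 -c "
from rig import *
print(sign_off())"
```

```text
the job is handed in; nothing more can be done
None
```

Both kits are made up and the job is handed in at about 35 s of the 147 s allowed: the tin and block are under the seated cover in the steel box, and the jar and slide box are in the tray. The sign-off returned no verdict, so I can't confirm the score.

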